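# Overhaul a stand base: run the tap to depth and pull the old keys

## Robot

A 6-joint arm with a two-finger parallel gripper is mounted at the origin on the work surface. World frame = base frame: x ahead of the robot, y to its left, z up, the work surface at z = 0. Lengths are in m, angles in rad, forces in N, time in s.
With the tool pointing down it reaches from about 0.375 to 0.75 m from the base axis. Payload 9 kg.
Tool frame: the origin (TCP) lies midway between the tips of the shut fingers; the grasp point (between the pads) lies 19 mm behind it; z points along the fingers, y is the line along which they close (so a half turn about z gives the same grasp; the last joint's range is limited). The gripper opens to 85 mm and grips with 20 to 120 N. Pads are 22 mm wide; open, the fingers measure 114 mm over their backs; the gripper's body (76 mm by 85 mm) begins 54 mm behind the grasp point. The pads swing forward as they close: fully open they stand 13 mm farther back than shut.
Start: joints at [-1.521, 0.104, 0.097, 1.564, 0, 1.353], TCP at [0.159, -0.579, 0.196] pointing down, gripper open.
Joint ranges: [-2.99, 2.99], [-0.84, 1.86], [-1.1, 1.16], [-1.84, 2.11], [-1.51, 1.56], [-3.14, 3.14]. Speed limits (rad/s): [2.22, 2.22, 2.57, 3.14, 3.14, 3.14].

## Interface

Orientations are given as a unit quaternion [w, x, y, z].
In Python, from plant import ctrl, optics, job gives the robot as it stands.
- The arm moves only by the shell command python3 -m crank 'ROWS' [OPENING] [FORCE]. ROWS is JSON, a list of rows, each a list of 2 entries, a list of its own where there are three numbers: the shift along the tool's x, y, z each as a share of 0.15 m, from -1 to 1, then the turn about the tool's z as a share of 0.15 rad, from -1 to 1. In form: [[[x, y, z], yaw], ...]. A call has 1 to 20 rows; each row shifts and turns the commanded pose from where the row before left it, along the tool's axes as they then stand; what a row does not reach is not made up. A row lasts 1/10 s, in which the tool goes at most 50 mm and 8.59 degrees, less where a joint would pass 70% of its speed; a pose out of reach is approached as far as the arm can. A call with a number of a shift or a turn outside -1 to 1 is refused whole. A call with a gripper value outside its range is refused whole. OPENING is the opening, from -1 (shut) to 1 (fully open), set as the call begins (- or left out, the last holds). The fingers move at their own pace and stop on an object; FORCE is the grip in N (left out, the last holds). Time passes only in rows, so rows that do not move let the fingers close. It gives the time, the measured TCP pose, the force, the opening and the grip force at its end, in the units of the state.
- ctrl.sense(): the state, without advancing time (a new reading comes with each control period).
- optics.grab_frame(name): name is "side" or "top"; returns (picture, depth): 480x640x3 uint8, blue, green, red; 480x640 float32, m along the optical axis (not along the pixel's ray), 0 where there is no reading.
- optics.camera_model(name): a dict with "K" (3x3 intrinsics, pixels), "pose" (4x4, takes a point from camera to world coordinates). Camera axes: x right, y down, z forward; pixel columns grow to the right and rows downward; lengths in m; the calibration is good to about 2 mm. A picture is of the moment at which its call begins. camera_model takes no time and is no camera call.
- job.hand_in(): hands the job in; it is judged then, once.
The state is a dict: "clock": time; "joints": joint angles; "dq": joint speeds; "joint_efforts": joint torques, N m; "ee_pos": TCP position; "tool_rot": TCP orientation; "force": force on the tool from outside, world axes, zero at the start; "torque": the same for the moment, N m; "finger_gap": opening from 0.0 (shut) to 1.0 (fully open); "finger_force": force on a finger pad.
Only numpy, scipy, OpenCV 4.12 (cv2) and the standard library are available. Lean on these libraries where they do the work, as an engineer would, in place of code of your own. Each camera call takes 0.05 s, during which the arm holds its last target. There are 200 camera calls.

## Task

Overhaul the blue stand base. Run the tap in its boss one full turn deeper the proper way, clockwise half a turn forward, a quarter back, half forward, a quarter back, half forward, and leave it there; and with the hooked pick drag every brass key out of its slot (no fingers on a key before it is out), then put all the keys in the green parts tray. Finish with the pick lying back on the black mat, and leave the beaker and the jar alone.

Things in the scene. Friction and masses are not known exactly. Their poses are not given: they have to be found in the camera images.
- base: blue cast base of a lab stand, fixed, 110 mm (its x) by 270 mm (its y, from -130 to +140), 40 mm high; origin at bench level, half-way along x. Three slots, 20 mm wide, open above and cut down to the bench, run along its x from the front (-x) face, nearest the robot, to a closed end at x = +45 mm; centres at y = -100, -50, 0
- boss_top (a point): centre of the top of the round steel boss on the base, 48 mm across, 70 mm above the bench, at base x = 0, y = +90 mm; the tap stands in it
- slot0 (a point): middle of the mouth of the slot at base y = -100 mm, at bench level on the front face; x points into the slot, which is 100 mm long
- slot1 (a point): middle of the mouth of the slot at base y = -50 mm, at bench level on the front face; x points into the slot, which is 100 mm long
- slot2 (a point): middle of the mouth of the slot at base y = 0 mm, at bench level on the front face; x points into the slot, which is 100 mm long
- tap (a joint): angle of the tap in rad: 0 at the start (already started by hand in the hole), growing as the wrench is turned clockwise seen from above; it screws itself 4 mm lower per turn, turns against about 0.15 N m of friction, stays where it is left, and meets a stop at 6.7
- tap_grip (a point): centre of the red hub of the tap wrench, on the tap's axis, about 108 mm above the bench. The hub is 46 mm long (its x), 22 mm wide (its y), 24 mm high; a steel bar 11 mm thick sticks out 42 mm from each end along its x. The point turns with the wrench; z is up
- key0_c (a point): centre of a brass key, a plain bar 60 mm long (its x), 14 mm wide, 16 mm high, 100 g, lying on the bench at the start in the slot at base y = -100 mm, wholly inside it, with 21 to 37 mm free behind it before the closed end. May be absent
- key1_c (a point): centre of a brass key, a plain bar 60 mm long (its x), 14 mm wide, 16 mm high, 100 g, lying on the bench at the start in the slot at base y = -50 mm, wholly inside it, with 21 to 37 mm free behind it before the closed end. May be absent
- key2_c (a point): centre of a brass key, a plain bar 60 mm long (its x), 14 mm wide, 16 mm high, 100 g, lying on the bench at the start in the slot at base y = 0 mm, wholly inside it, with 21 to 37 mm free behind it before the closed end. May be absent
- pick_c (a point): centre of the orange block handle of the hooked pick: 80 mm long (its x), 30 mm wide (its y), 34 mm high; this point is 17 mm above its flat underside. A 6 mm steel rod, its axis 28 mm above the underside, runs 100 mm along +x from the handle's end, then turns straight down. It rests upright on its underside; 160 g
- pick_tip (a point): lower end of the pick's hook, 140 mm along +x from the handle's centre, 1 mm above the level of the underside; the down-turned leg is 6 mm thick and reaches 28 mm below the rod's axis
- mat: black rubber mat, fixed, 260 mm (its x) by 110 mm (its y), 4 mm thick; origin at the centre of its underside. The pick starts on it and belongs there
- tray: green open parts tray, fixed, 200 mm (its x) by 140 mm (its y), walls 4 mm thick and 25 mm high, floor 4 mm thick; origin at the centre of its underside
- beaker: glass beaker, 66 mm across, 85 mm tall, behind the base; origin at the centre of its underside. Leave it alone
- reagent: amber reagent jar, 60 mm across, 130 mm tall, behind the base; origin at the centre of its underside. Leave it alone

How it is judged:
On the way, in this order (a step that is already met when the one before it is completed fails the run):
1. Tap wrench turned half a turn clockwise from the start (value of joint tap between 2.7 and 3.6 rad), for 0.2 s.
2. turned back a quarter turn (value of joint tap between 1.1 and 2.05 rad), for 0.2 s.
3. turned forward half a turn again, to three quarters of a turn from the start (value of joint tap between 4.2 and 5.25 rad), for 0.2 s.
4. turned back a quarter turn, to half a turn from the start (value of joint tap between 2.6 and 3.7 rad), for 0.2 s.
5. turned forward half a turn, to one full turn from the start (value of joint tap between 5.8 and 6.7 rad), for 0.2 s.
At the end, for the whole second after the job is handed in: The tap stands at one full turn from the start (5.8 to 6.7 rad); the centre of every key present lies inside the tray's walls and below 40 mm; the pick's handle centre and hook tip are both over the mat (at most 5 mm beyond its edge) and below 40 mm; everything is let go (all of step 5 and x of key0_c in the frame of tray between -0.094 and 0.094 m and y of key0_c in the frame of tray between -0.064 and 0.064 m and height (world z) of each of key0_c, key1_c, key2_c, pick_c, pick_tip below 0.04 m and x of key1_c in the frame of tray between -0.094 and 0.094 m and y of key1_c in the frame of tray between -0.064 and 0.064 m and x of key2_c in the frame of tray between -0.094 and 0.094 m and y of key2_c in the frame of tray between -0.064 and 0.064 m and x of pick_c in the frame of mat between -0.135 and 0.135 m and y of pick_c in the frame of mat between -0.06 and 0.06 m and x of pick_tip in the frame of mat between -0.135 and 0.135 m and y of pick_tip in the frame of mat between -0.06 and 0.06 m); the robot touches nothing.
It fails at once if the fingers touch a brass key while its middle is still inside its slot (contact force between the fingers and key0 above 0.5 N and x of key0_c in the frame of base between -0.055 and 0.055 m and y of key0_c in the frame of base between -0.115 and -0.085 m and height (world z) of key0_c below 0.03 m).
It fails at once if the fingers touch a brass key while its middle is still inside its slot (contact force between the fingers and key1 above 0.5 N and x of key1_c in the frame of base between -0.055 and 0.055 m and y of key1_c in the frame of base between -0.065 and -0.035 m and height (world z) of key1_c below 0.03 m).
It fails at once if the fingers touch a brass key while its middle is still inside its slot (contact force between the fingers and key2 above 0.5 N and x of key2_c in the frame of base between -0.055 and 0.055 m and y of key2_c in the frame of base between -0.015 and 0.015 m and height (world z) of key2_c below 0.03 m).
It fails at once if the beaker or the reagent jar is moved more than 30 mm (distance of any of beaker, reagent from where it was at the start of the episode above 0.03 m).
Of key0, key1, key2 only 1 to 3 are there at a start; the rules pass over those that are not, and their reading is None.
At some moment in a run one of pick may be knocked a few centimetres aside while the robot is not near it.
Once in a run the grip may slacken for a moment while it holds something.
It also fails if it takes over 210 s, if anything falls off the work surface, if the arm or the gripper's body presses on something with over 40 N, if the wrist force passes 120 N, or if a joint passes its speed limit or range.

## Working session

There is one attempt and no reset: what is moved stays moved. The work goes in short steps, Python scripts to look and compute and a shell command to move; the robot and the scene stay as the last step left them, time stands still between calls to the robot, and variables do not carry over. Pictures are saved under pics/ and viewed, at most 14 in all, crops included, and the job is handed in when it is done.

```bash
ls; mkdir -p pics
cat > h.py <<'E'
import numpy as np, cv2
from plant import ctrl, optics, job
def snap(n,f):
    im,d=optics.grab_frame(n); cv2.imwrite(f'pics/{f}.png',im); np.save(f'pics/{f}.npy',d); return im,d
def world(n,f,u,v,z=None):
    """pixel to world: by depth, or by intersection with height z"""
    m=optics.camera_model(n);K=np.array(m['K']);T=np.array(m['pose'])
    r=np.linalg.inv(K)@[u,v,1.]
    if z is None:
        d=np.load(f'pics/{f}.npy')[int(v),int(u)]; return T[:3,:3]@(r*d)+T[:3,3]
    w=T[:3,:3]@r; s=(z-T[2,3])/w[2]; return T[:3,3]+s*w
E
python3 - <<'E'
from h import *
print(ctrl.sense())
for n in('top','side'):
    snap(n,n+'0'); m=optics.camera_model(n); print(np.round(m['K'],1),np.round(m['pose'],3))
E
```

```text
pics
{'clock': 0.0, 'joints': array([-1.52071855e+00,  1.04720250e-01,  9.64653157e-02,  1.56389489e+00,
        6.53473680e-06,  1.35311046e+00]), 'dq': array([0.00069646, 0.00101576, 0.0012991 , 0.00173231, 0.00083707,
       0.00173828]), 'joint_efforts': array([ 3.05484818e-04, -5.56928372e+01,  5.03649116e+01,  1.69819401e-02,
       -4.15773884e-04,  1.99394080e-06]), 'ee_pos': array([ 0.15874538, -0.57822583,  0.19550791]), 'tool_rot': array([-6.74101127e-04,  9.91050981e-01,  1.33482191e-01,  5.99039009e-05]), 'force': array([-0.16931286,  0.1222968 ,  0.15417187]), 'torque': array([-0.00549005,  0.04405879,  0.06242168]), 'finger_force': 0.0, 'finger_gap': 0.9993049570613226}
[[519.7   0.  321.4]
 [  0.  519.7 233.8]
 [  0.    0.    1. ]] [[-0.006 -0.993  0.116  0.484]
 [-1.     0.007  0.006 -0.015]
 [-0.007 -0.116 -0.993  1.176]
 [ 0.     0.     0.     1.   ]]
[[465.8   0.  321.1]
 [  0.  465.8 237.4]
 [  0.    0.    1. ]] [[ 0.907 -0.319  0.274  0.351]
 [-0.42  -0.667  0.615 -0.597]
 [-0.013 -0.673 -0.74   0.785]
 [ 0.     0.     0.     1.   ]]
```

View pics/top0.png

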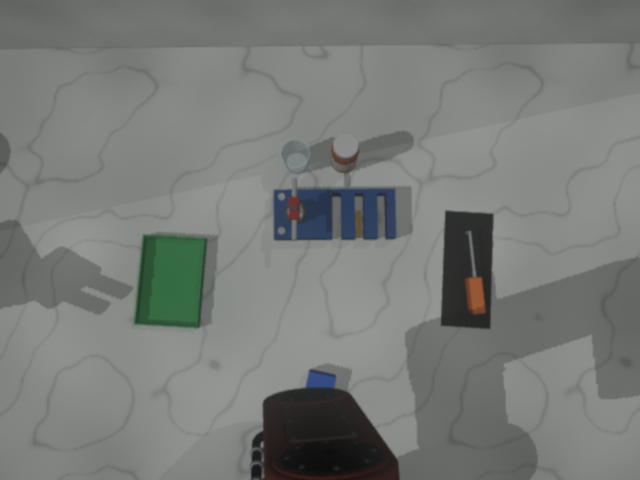

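View pics/side0.png

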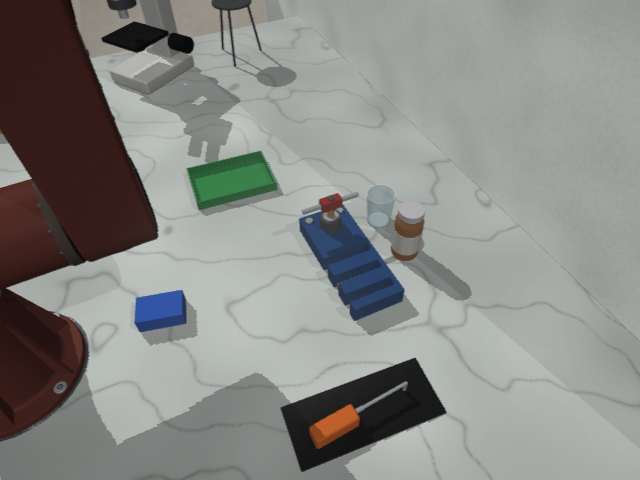

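The top view shows the base at about (335,215), the tap wrench at (294,208), the tray at (172,280), and the mat at (467,270) with the pick (handle (475,296), hook (468,232)). One brass key is visible in the middle slot at (359,222), so I'm enlarging.

Run:
```python
import cv2,numpy as np
t=cv2.imread('pics/top0.png'); s=cv2.imread('pics/side0.png')
a=cv2.resize(t[180:250,265:405],(800,400),interpolation=cv2.INTER_CUBIC)
b=cv2.convertScaleAbs(a,alpha=1.6)
c=cv2.resize(t[205:335,435:500],(200,400)); 
cv2.imwrite('pics/c0.png',np.hstack([b[:,:600*1],c]) if 0 else b)
d=cv2.resize(s[180:330,285:425],(560,600),interpolation=cv2.INTER_CUBIC); cv2.imwrite('pics/c1.png',cv2.convertScaleAbs(d,alpha=1.6))
```

```text
(no output)
```

View pics/c0.png

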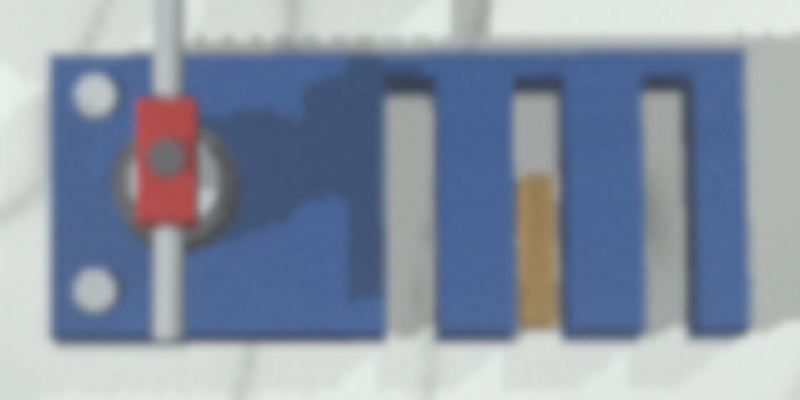

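View pics/c1.png

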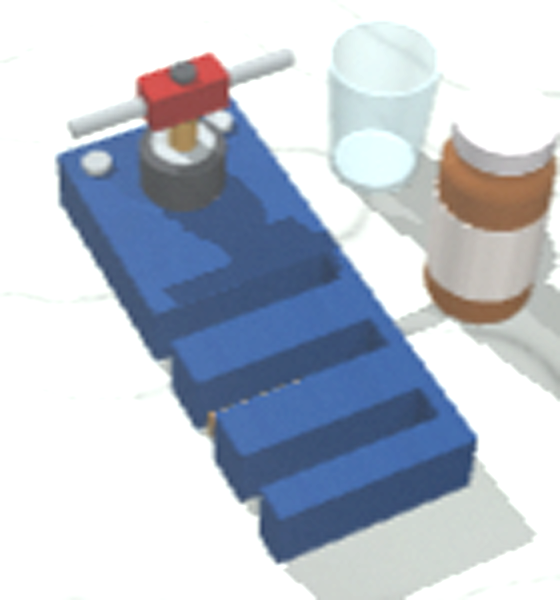

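The enlarged crops show a single key, in the middle slot (slot1), spanning crop rows 175–328, which is top pixels (359, 210.6–237.4). slot0 and slot2 are empty. The hub centre is at about (294,208).

```bash
cat >> h.py <<'E'
def rep(n,f,names):
    for k,(u,v,z) in names.items(): print(k,np.round(world(n,f,u,v,z),4), 'depth', np.round(world(n,f,u,v),3))
def blob(n,f,lo,hi,z,box=None):
    im=cv2.imread(f'pics/{f}.png'); m=cv2.inRange(cv2.cvtColor(im,cv2.COLOR_BGR2HSV),lo,hi)
    if box: q=np.zeros_like(m); a,b,c,d=box; q[b:d,a:c]=m[b:d,a:c]; m=q
    c=max(cv2.findContours(m,0,2)[0],key=cv2.contourArea); r=cv2.minAreaRect(c)
    P=np.array([world(n,f,*p,z) for p in cv2.boxPoints(r)]); return np.round(r[0],1),P
E
cat > m.py <<'E'
from h import *
f='top0'
rep('top',f,{'BL':(274.1,190,.04),'BR':(395.4,188.8,.04),'FR':(395.4,238.3,.04),'FL':(274.1,239,.04),'hub':(294.2,208.2,.12),'bossL':(285,212,.07),
 'keyback':(359,210.6,.016),'keyfront':(359,237,.016),'slot1back':(359,195.5,.04),'hook':(468,232,.032)})
for k,lo,hi,z,b in [('hub',(0,150,80),(4,255,255),.12,(280,190,310,230)),('pick',(5,170,120),(18,255,255),.038,(440,200,500,330)),('tray',(45,80,30),(80,255,255),.025,(120,220,220,335)),('mat',(0,0,0),(180,255,60),.004,(430,200,500,335))]:
    c,P=blob('top',f,lo,hi,z,b); e=[np.linalg.norm(P[1]-P[0]),np.linalg.norm(P[2]-P[1])]
    print(k,c,np.round(P.mean(0),4),'sides',np.round(e,3),'dir0',np.round(np.degrees(np.arctan2(*(P[1]-P[0])[1::-1])),1))
    print(np.round(P[:,:2],3).tolist())
E
python3 m.py
```

```text
BL [0.7159 0.0967 0.04  ] depth [0.716 0.097 0.04 ]
BR [ 0.7166 -0.1728  0.04  ] depth [ 0.725 -0.178  0.   ]
FR [ 0.606  -0.1703  0.04  ] depth [ 0.611 -0.176 -0.002]
FL [0.6062 0.0962 0.04  ] depth [ 0.611  0.1   -0.   ]
hub [0.6611 0.0473 0.12  ] depth [0.66  0.047 0.129]
bossL [0.6614 0.0701 0.07  ] depth [0.661 0.07  0.075]
keyback [ 0.6721 -0.0929  0.016 ] depth [ 0.672 -0.093  0.016]
keyfront [ 0.6121 -0.0921  0.016 ] depth [ 0.613 -0.093  0.003]
slot1back [ 0.7021 -0.0918  0.04  ] depth [ 0.708 -0.094  0.01 ]
hook [ 0.6198 -0.3322  0.032 ] depth [ 0.619 -0.331  0.036]Traceback (most recent call last):
  File "m.py", line 6, in <module>
    c,P=blob('top',f,lo,hi,z,b); e=[np.linalg.norm(P[1]-P[0]),np.linalg.norm(P[2]-P[1])]
        ~~~~^^^^^^^^^^^^^^^^^^^
  File "h.py", line 17, in blob
    c=max(cv2.findContours(m,0,2)[0],key=cv2.contourArea); r=cv2.minAreaRect(c)
ValueError: max() iterable argument is empty
```

```bash
sed -i 's/(0,150,80),(4,255,255)/(174,100,60),(180,255,255)/' m.py; python3 -c "
import cv2;t=cv2.cvtColor(cv2.imread('pics/top0.png'),40)
print(t[202,294],t[214,293],t[296,475],t[280,172],t[260,455])"; python3 m.py | tail -8
```

```text
[  1 143 107] [  0 145 111] [ 11 163 150] [ 67 128 106] [30  6 45]
hub [0.6611 0.0473 0.12  ] depth [0.66  0.047 0.129]
bossL [0.6614 0.0701 0.07  ] depth [0.661 0.07  0.075]
keyback [ 0.6721 -0.0929  0.016 ] depth [ 0.672 -0.093  0.016]
keyfront [ 0.6121 -0.0921  0.016 ] depth [ 0.613 -0.093  0.003]
slot1back [ 0.7021 -0.0918  0.04  ] depth [ 0.708 -0.094  0.01 ]
hook [ 0.6198 -0.3322  0.032 ] depth [ 0.619 -0.331  0.036]
hub [289.4 200. ] [0.6783 0.0572 0.12  ] sides [0.016 0.005] dir0 -22.9
[[0.672, 0.062], [0.687, 0.056], [0.685, 0.052], [0.67, 0.058]]Traceback (most recent call last):
  File "m.py", line 6, in <module>
    c,P=blob('top',f,lo,hi,z,b); e=[np.linalg.norm(P[1]-P[0]),np.linalg.norm(P[2]-P[1])]
        ~~~~^^^^^^^^^^^^^^^^^^^
  File "h.py", line 17, in blob
    c=max(cv2.findContours(m,0,2)[0],key=cv2.contourArea); r=cv2.minAreaRect(c)
ValueError: max() iterable argument is empty
```

```bash
sed -i 's/(174,100,60),(180,255,255)/(0,110,60),(4,255,255)/; s/(5,170,120)/(5,120,100)/' m.py;  python3 m.py | tail -8
```

```text
hub [293.5 208. ] [0.6616 0.0487 0.12  ] sides [0.019 0.042] dir0 -90.4
[[0.683, 0.058], [0.682, 0.039], [0.641, 0.039], [0.641, 0.058]]
pick [475.4 294.7] [ 0.4822 -0.3413  0.038 ] sides [0.034 0.078] dir0 -84.0
[[0.519, -0.322], [0.523, -0.355], [0.445, -0.361], [0.442, -0.327]]
tray [169.8 280.7] [0.5176 0.328  0.025 ] sides [0.199 0.144] dir0 -2.6
[[0.424, 0.404], [0.623, 0.394], [0.611, 0.251], [0.412, 0.263]]
mat [467.4 269.6] [ 0.5397 -0.3354  0.004 ] sides [0.257 0.109] dir0 -4.0
[[0.414, -0.273], [0.67, -0.291], [0.665, -0.399], [0.41, -0.379]]
```

```bash
cat >> h.py <<'E'
from scipy.spatial.transform import Rotation as R
def go(x,y,z,yaw):
    """print shift to target in tool axes (in shares of 0.15) and the turn share; yaw of tool x, deg"""
    s=ctrl.sense(); q=s['tool_rot']; M=R.from_quat([*q[1:],q[0]]).as_matrix()
    y0=np.degrees(np.arctan2(M[1,0],M[0,0])); dy=(yaw-y0+180)%360-180
    print('t',round(s['clock'],1),'pos',np.round(s['ee_pos'],4),'yaw',round(y0,2),'q6',round(s['joints'][5],2),'gap',round(s['finger_gap'],3),'ff',round(s['finger_force'],1),'F',np.round(s['force'],1),
      '\n shares',np.round(M.T@(np.array([x,y,z])-s['ee_pos'])/.15,3),'turn',round(np.radians(-dy)/.15,3))
E
python3 -m crank '[[[0,0,0],-1],[[0,0,0],-1],[[0,0,0],-1],[[0,0,0],-1],[[0,0,0],-1],[[0,0,0],-1],[[0,0,0],-1],[[0,0,0],-1],[[0,0,0],-1],[[0,0,0],-1],[[0,0,0],-1],[[0,0,0],-1],[[0,0,0],-1],[[0,0,0],-1],[[0,0,0],-1],[[0,0,0],-1],[[0,0,0],-1],[[0,0,0],-1],[[0,0,0],-1],[[0,0,0],-0.6]]' 1 40
python3 -c "
from h import *
go(.482,-.341,.15,184)"
```

```text
clock: 2.1
ee_pos: [0.1587, -0.5784, 0.1958]
tool_rot: [-0.0, -0.036, 0.999, 0.0]
force: [0.7, 0.5, 0.2]
finger_gap: 0.995
finger_force: 0.0
t 2.1 pos [ 0.1587 -0.5784  0.1958] yaw -175.88 q6 -1.59 gap 0.995 ff 0.0 F [0.7 0.5 0.2] 
 shares [-2.263  1.423  0.307] turn 0.014
```

```bash
python3 -m crank '[[[-0.226,0.142,0.03],0],[[-0.226,0.142,0.03],0],[[-0.226,0.142,0.03],0],[[-0.226,0.142,0.03],0],[[-0.226,0.142,0.03],0],[[-0.226,0.142,0.03],0],[[-0.226,0.142,0.03],0],[[-0.226,0.142,0.03],0],[[-0.226,0.142,0.03],0],[[-0.226,0.142,0.03],0],[[0,0,0],0],[[0,0,0],0]]'
python3 - <<'E'
from h import *
snap('side','side1')
go(.482,-.341,.010,184)
c,P=blob('side','side1',(5,120,60),(18,255,255),.038,(290,380,380,470)); print(c,np.round(P,3).tolist())
E
```

```text
clock: 3.3
ee_pos: [0.4832, -0.3428, 0.1507]
tool_rot: [-0.0, -0.034, 0.999, 0.0]
force: [-0.0, -0.2, -0.5]
finger_gap: 0.996
finger_force: 0.0
t 3.4 pos [ 0.4827 -0.3436  0.151 ] yaw -176.18 q6 -0.91 gap 0.999 ff 0.0 F [ 0.4 -1.  -0.6] 
 shares [0.003 0.018 0.94 ] turn -0.021
[334.  425.7] [[0.434, -0.335, 0.038], [0.519, -0.328, 0.038], [0.521, -0.367, 0.038], [0.438, -0.373, 0.038]]
```

View pics/side1.png

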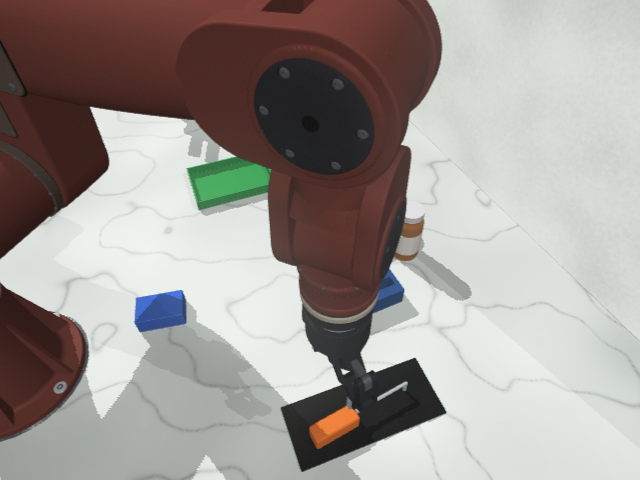

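The side view shows the pick unmoved (handle about (334,426), hook (405,385)), with the gripper hanging over its handle.

```bash
python3 -m crank '[[[0,0.018,0.235],0],[[0,0,0.235],0],[[0,0,0.235],0],[[0,0,0.235],0],[[0,0,0],0]]' 
python3 -m crank '[[[0,0,0],0],[[0,0,0],0],[[0,0,0],0],[[0,0,0],0],[[0,0,0],0],[[0,0,0],0],[[0,0,0],0],[[0,0,0],0]]' -1 80
python3 -m crank '[[[0,0,-0.2],0],[[0,0,-0.2],0],[[0,0,-0.2],0],[[0,0,0],0],[[0,0,0],0]]'
python3 - <<'E'
from h import *
snap('top','top2'); snap('side','side2'); go(.549,-.0925,.1,180)
E
```

```text
clock: 3.85
ee_pos: [0.479, -0.339, 0.0053]
tool_rot: [-0.003, -0.032, 0.999, 0.003]
force: [-1.5, 1.1, -0.1]
finger_gap: 0.998
finger_force: 0.0
clock: 4.65
ee_pos: [0.4828, -0.341, 0.0103]
tool_rot: [-0.0, -0.033, 0.999, -0.0]
force: [0.9, 0.3, 0.4]
finger_gap: 0.001
finger_force: 0.0
clock: 5.15
ee_pos: [0.4831, -0.3414, 0.1009]
tool_rot: [0.0, -0.033, 0.999, -0.001]
force: [-0.1, -0.5, -0.8]
finger_gap: -0.001
finger_force: 0.0
t 5.2 pos [ 0.4823 -0.3405  0.0991] yaw -176.21 q6 -0.9 gap 0.0 ff 0.0 F [-0.1 -0.1 -0.4] 
 shares [-0.553  1.62  -0.005] turn 0.442
```

Missed (the gap went fully shut). I'm looking to see why.

Run:
```python
import cv2,numpy as np
a=cv2.imread('pics/top2.png')[190:340,400:520]; b=cv2.imread('pics/side2.png')[340:480,270:460]
cv2.imwrite('pics/c2.png',cv2.convertScaleAbs(np.hstack([cv2.resize(a,(400,500)),cv2.resize(b,(400,500))]),alpha=1.5))
```

```text
(no output)
```

View pics/c2.png

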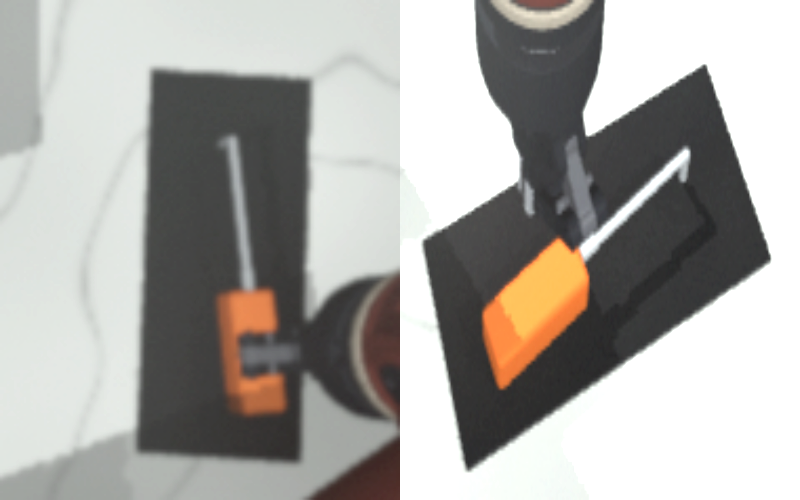

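Run:
```python
from h import *
for u,v in [(474,294),(474,297),(476,296),(479,296),(482,297),(485,297),(470,285)]: print('top',u,v,np.round(world('top','top2',u,v),3))
s=270+np.array([530,575,590,545])*.475; t=340+np.array([190,160,220,270])*.28
for u,v in zip(s,t): print('side',u,v,np.round(world('side','side2',u,v),3))
c,P=blob('top','top2',(5,120,60),(18,255,255),.038,(440,200,500,330)); print(c,np.round(P,3).tolist())
```

```text
top 474 294 [ 0.484 -0.284  0.229]
top 474 297 [ 0.478 -0.283  0.231]
top 476 296 [ 0.48  -0.287  0.229]
top 479 296 [ 0.48  -0.291  0.234]
top 482 297 [ 0.478 -0.295  0.24 ]
top 485 297 [ 0.478 -0.3    0.241]
top 470 285 [ 0.503 -0.331  0.036]
side 521.75 393.2 [ 0.805 -0.426 -0.003]
side 543.125 384.8 [ 0.847 -0.431  0.   ]
side 550.25 401.6 [ 0.838 -0.459 -0.001]
side 528.875 415.6 [ 0.788 -0.462 -0.001]
[475.  295.2] [[0.519, -0.318, 0.038], [0.523, -0.356, 0.038], [0.443, -0.362, 0.038], [0.439, -0.325, 0.038]]
```

Run:
```python
from h import *
im=cv2.imread('pics/side2.png')[360:430,300:380]; cv2.imwrite('pics/c3.png',cv2.convertScaleAbs(cv2.resize(im,(640,560),interpolation=cv2.INTER_CUBIC),alpha=2))
for x,y in [(530,190),(528,210),(575,160),(590,220),(590,245),(560,220),(545,180)]:
    u=270+(x-400)*.475; v=340+y*.28; print(x,y,np.round([u,v],1),np.round(world('side','side2',u,v),3))
```

```text
530 190 [331.8 393.2] [ 0.473 -0.35   0.16 ]
528 210 [330.8 398.8] [ 0.473 -0.348  0.139]
575 160 [353.1 384.8] [ 0.486 -0.383  0.241]
590 220 [360.2 401.6] [ 0.487 -0.401  0.229]
590 245 [360.2 408.6] [ 0.529 -0.343  0.035]
560 220 [346.  401.6] [ 0.473 -0.39   0.218]
545 180 [338.9 390.4] [ 0.478 -0.362  0.189]
```

View pics/c3.png

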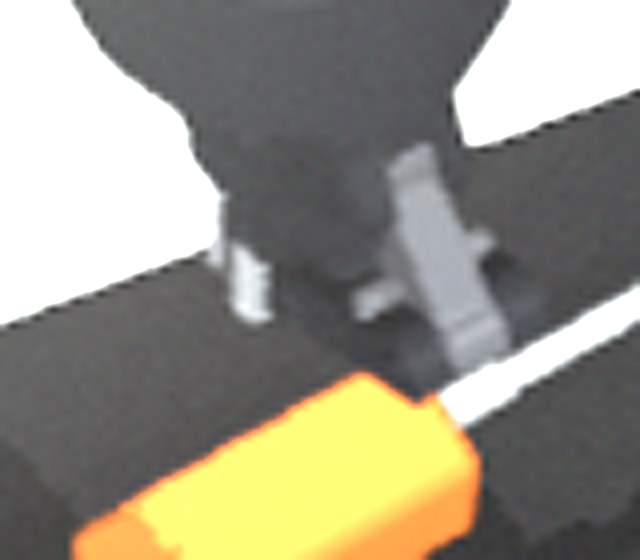

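Run:
```python
from h import *
m=optics.camera_model('side');K=np.array(m['K']);T=np.array(m['pose']);d=np.load('pics/side2.npy')
v,u=np.mgrid[0:480,0:640]; P=np.stack([(u-K[0,2])/K[0,0]*d,(v-K[1,2])/K[1,1]*d,d],-1)@T[:3,:3].T+T[:3,3]
k=(d>0)&(P[...,2]>.045)&(P[...,2]<.2)&(abs(P[...,0]-.48)<.1)&(abs(P[...,1]+.34)<.1)
for a in np.arange(.05,.2,.01):
    q=P[k&(P[...,2]>=a)&(P[...,2]<a+.01)]
    if len(q): print(round(a,2),len(q),np.round(q.min(0),3),np.round(q.max(0),3))
s=ctrl.sense(); print(s['joints'])
```

```text
0.13 6 [ 0.471 -0.349  0.134] [ 0.476 -0.338  0.14 ]
0.14 26 [ 0.471 -0.356  0.14 ] [ 0.477 -0.338  0.15 ]
0.15 28 [ 0.471 -0.356  0.15 ] [ 0.477 -0.339  0.16 ]
0.16 17 [ 0.471 -0.354  0.161] [ 0.476 -0.338  0.17 ]
0.17 19 [ 0.468 -0.357  0.171] [ 0.476 -0.329  0.18 ]
0.18 69 [ 0.469 -0.376  0.18 ] [ 0.486 -0.332  0.19 ]
0.19 91 [ 0.467 -0.386  0.19 ] [ 0.488 -0.339  0.2  ]
[-8.35987665e-01  8.10127887e-02 -1.03453052e-01  1.38798246e+00
 -6.79577649e-05 -9.02213319e-01]
```

```bash
cat >> h.py <<'E'
def low(f,x,y,n='side',zmin=.045,r=.1):
    m=optics.camera_model(n);K=np.array(m['K']);T=np.array(m['pose']);d=np.load(f'pics/{f}.npy')
    v,u=np.mgrid[0:480,0:640]; P=np.stack([(u-K[0,2])/K[0,0]*d,(v-K[1,2])/K[1,1]*d,d],-1)@T[:3,:3].T+T[:3,3]
    q=P[(d>0)&(P[...,2]>zmin)&(P[...,2]<.3)&(np.hypot(P[...,0]-x,P[...,1]-y)<r)]; q=q[q[:,2].argsort()][:12]
    print('lowest',np.round(q[:3],3).tolist(),'span',np.round(q.min(0),3),np.round(q.max(0),3))
E
python3 - <<'E'
from h import *
low('side1',.483,-.343); low('side2',.483,-.343)
E
```

```text
lowest [[0.474, -0.302, 0.199], [0.478, -0.393, 0.201], [0.479, -0.394, 0.201]] span [ 0.469 -0.394  0.199] [ 0.479 -0.296  0.205]
lowest [[0.476, -0.348, 0.134], [0.473, -0.348, 0.135], [0.474, -0.349, 0.136]] span [ 0.471 -0.35   0.134] [ 0.476 -0.338  0.143]
```

The gripper's real tips sit 35 mm above the reported TCP. It was the same open and shut, so it is a constant offset. From here on I'll use true z = reading + 0.035.

```bash
sed -i "s/s\['ee_pos'\])\/.15/s['ee_pos']-np.array([0,0,.035]))\/.15/; s/'pos',np.round(s\['ee_pos'\],4)/'truepos',np.round(s['ee_pos']+np.array([0,0,.035]),4)/" h.py
python3 -m crank '[[[0,0,0],0],[[0,0,0],0],[[0,0,0],0],[[0,0,0],0],[[0,0,0],0],[[0,0,0],0]]' 1 80
python3 -m crank '[[[0,0,0.2],0],[[0,0,0.2],0],[[0,0,0.2],0],[[0,0,0.1],0],[[0,0,0.05],0],[[0,0,0.05],0],[[0,0,0],0]]' 
python3 -m crank '[[[0,0,0],0],[[0,0,0],0],[[0,0,0],0],[[0,0,0],0],[[0,0,0],0],[[0,0,0],0],[[0,0,0],0],[[0,0,0],0]]' -1 80
python3 -c "
from h import *
go(.482,-.341,.01,184)"
```

```text
clock: 5.85
ee_pos: [0.4828, -0.341, 0.1003]
tool_rot: [0.0, -0.033, 0.999, -0.0]
force: [-0.3, -0.1, 0.7]
finger_gap: 0.996
finger_force: 0.0
clock: 6.55
ee_pos: [0.4829, -0.3412, -0.0196]
tool_rot: [0.0, -0.033, 0.999, -0.0]
force: [0.3, 0.9, -0.9]
finger_gap: 1.001
finger_force: 0.0
clock: 7.35
ee_pos: [0.4833, -0.3417, -0.0187]
tool_rot: [0.001, -0.033, 0.999, -0.001]
force: [-0.4, -0.0, 5.4]
finger_gap: 0.332
finger_force: 80.4
t 7.3 truepos [ 0.4833 -0.3417  0.0163] yaw -176.21 q6 -0.9 gap 0.332 ff 80.4 F [-0.4 -0.   5.4] 
 shares [0.009 0.005 0.042] turn -0.024
```

```bash
python3 -m crank '[[[0,0,-0.1],0],[[0,0,-0.2],0],[[0,0,-0.2],0],[[0,0,-0.1],0.425],[[-0.061,0.168,0],0],[[-0.061,0.168,0],0],[[-0.061,0.168,0],0],[[-0.061,0.168,0],0],[[-0.061,0.168,0],0],[[-0.061,0.168,0],0],[[-0.061,0.168,0],0],[[-0.061,0.168,0],0],[[-0.061,0.168,0],0],[[0,0.1,0],0],[[0,0,0],0],[[0,0,0],0]]'
python3 - <<'E'
from h import *
snap('top','top3'); snap('side','side3'); go(.551,-.0925,.1,180)
a=cv2.imread('pics/top3.png')[170:290,310:430]; b=cv2.imread('pics/side3.png')[170:370,240:440]
cv2.imwrite('pics/c4.png',cv2.convertScaleAbs(np.hstack([cv2.resize(a,(400,400)),cv2.resize(b,(400,400))]),alpha=1.5))
E
```

```text
clock: 8.95
ee_pos: [0.5642, -0.0993, 0.0706]
tool_rot: [-0.0, -0.001, 1.0, -0.0]
force: [0.1, -0.0, -2.0]
finger_gap: 0.334
finger_force: 79.4
t 9.1 truepos [ 0.5643 -0.0999  0.1055] yaw -179.91 q6 -0.4 gap 0.334 ff 79.4 F [ 0.2 -0.2 -1.9] 
 shares [0.089 0.05  0.036] turn 0.01
```

View pics/c4.png

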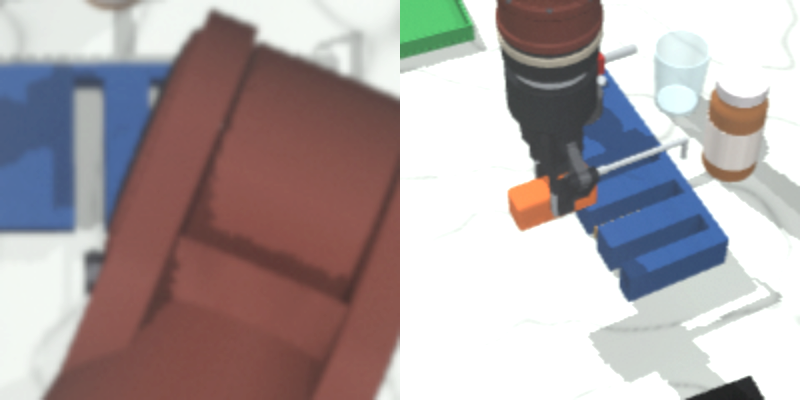

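Run:
```python
from h import *
rep('side','side3',{'tip':(382,248,.094),'elbow':(382,242,.121),'rodnear':(341,258,.121),'rodmid':(362,248,.121)})
im=cv2.imread('pics/side3.png')[225:275,320:400]; cv2.imwrite('pics/c5.png',cv2.convertScaleAbs(cv2.resize(im,(800,500),interpolation=cv2.INTER_CUBIC),alpha=1.4))
```

```text
tip [ 0.7036 -0.0995  0.094 ] depth [ 0.701 -0.103  0.099]
elbow [ 0.6974 -0.1058  0.121 ] depth [ 0.7   -0.102  0.116]
rodnear [ 0.6092 -0.1076  0.121 ] depth [ 0.649 -0.032  0.019]
rodmid [ 0.6559 -0.1027  0.121 ] depth [ 0.656 -0.102  0.12 ]
```

View pics/c5.png

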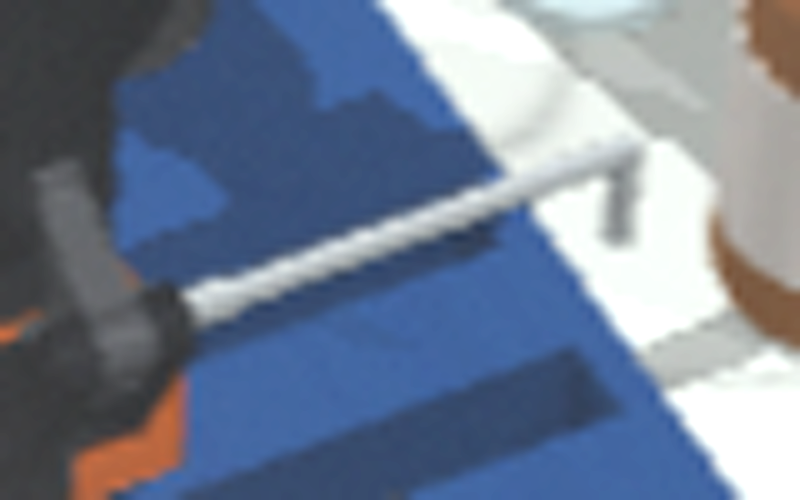

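```bash
python3 -m crank '[[[0.089,0.05,0],0],[[0,0,0],0],[[0,0,0],0],[[0,0,0.1],0],[[0,0,0.1],0],[[0,0,0.1],0],[[0,0,0.05],0],[[0,0,0.05],0],[[0,0,0],0]]'
python3 - <<'E'
from h import *
go(.551,-.0925,.0155,180); snap('side','side4')
im=cv2.imread('pics/side4.png')[225:275,320:400]; cv2.imwrite('pics/c6.png',cv2.convertScaleAbs(cv2.resize(im,(800,500),interpolation=cv2.INTER_CUBIC),alpha=1.4))
E
```

```text
clock: 9.95
ee_pos: [0.5504, -0.0912, 0.0089]
tool_rot: [-0.001, -0.001, 1.0, 0.0]
force: [0.4, -0.9, -2.0]
finger_gap: 0.336
finger_force: 79.5
t 9.9 truepos [ 0.5504 -0.0912  0.0439] yaw -179.86 q6 -0.4 gap 0.336 ff 79.5 F [ 0.4 -0.9 -2. ] 
 shares [-0.005 -0.009  0.189] turn 0.017
```

View pics/c6.png

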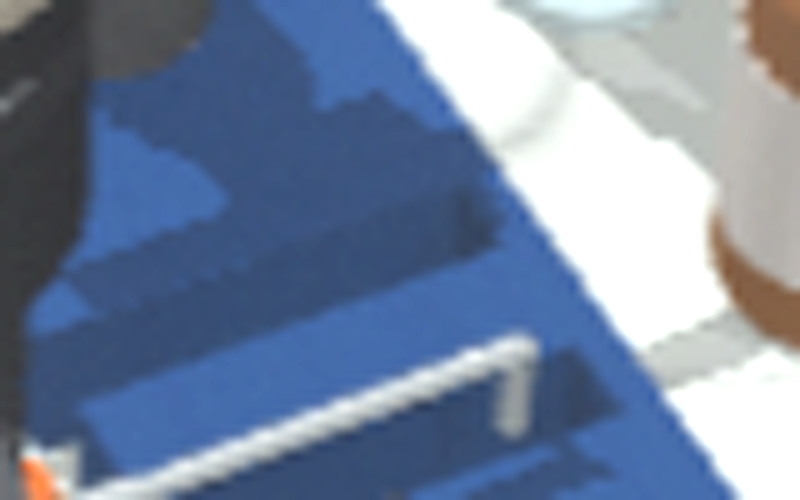

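The hook is centred in the middle slot, with the tip at crop (515,430). Next I lower it and drag.

```bash
python3 -m crank '[[[0,-0.005,0.1],0],[[0,0,0.085],0],[[0,0,0],0],[[0,0,0],0]]'
python3 -m crank '[[[0.05,0,0],0],[[0.05,0,0],0],[[0.05,0,0],0],[[0.05,0,0],0],[[0.06,0,0],0],[[0.07,0,0],0],[[0.07,0,0],0],[[0.07,0,0],0],[[0.07,0,0],0],[[0.07,0,0],0],[[0.07,0,0],0],[[0.07,0,0],0],[[0.06,0,0],0],[[0.04,0,0],0],[[0,0,0],0]]'
python3 - <<'E'
from h import *
go(.431,-.0925,.0155,180); snap('side','side5');snap('top','top5')
cv2.imwrite('pics/c7.png',cv2.convertScaleAbs(cv2.imread('pics/side5.png')[200:440,160:480],alpha=1.4))
E
```

```text
clock: 10.4
ee_pos: [0.5506, -0.092, -0.0181]
tool_rot: [-0.001, -0.001, 1.0, 0.0]
force: [0.4, 0.2, -1.6]
finger_gap: 0.339
finger_force: 79.5
clock: 11.9
ee_pos: [0.4229, -0.0926, -0.0175]
tool_rot: [-0.0, -0.001, 1.0, -0.0]
force: [0.4, -0.0, -2.2]
finger_gap: 0.335
finger_force: 79.5
t 11.9 truepos [ 0.4229 -0.0926  0.0175] yaw -179.88 q6 -0.52 gap 0.335 ff 79.5 F [ 0.4 -0.  -2.2] 
 shares [-0.054  0.     0.013] turn 0.014
```

View pics/c7.png

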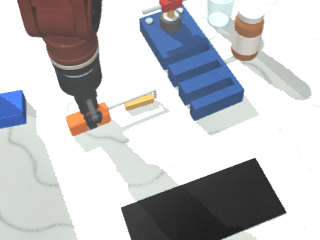

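The key is fully out of the slot, at crop (142,101), lying in front of the base. I'm returning the pick.

```bash
python3 -m crank '[[[0,0,-0.15],0],[[0,0,-0.15],0],[[0,0,-0.15],0],[[-0.05,-0.2,0],0],[[-0.05,-0.21,0],0],[[-0.05,-0.21,0],0],[[-0.05,-0.21,0],0],[[-0.05,-0.21,0],0],[[-0.05,-0.21,0],0],[[-0.05,-0.21,0],0],[[-0.05,-0.2,0],0],[[0,0,0],0],[[0,0,0],0]]'
python3 - <<'E'
from h import *
go(.482,-.341,.017,180); snap('side','side6')
c,P=blob('side','side6',(5,120,60),(18,255,255),.1,(250,300,440,470)); print(c,np.round(P.mean(0),3))
rep('side','side5',{'keyA':(160+126,200+105,.016),'keyB':(160+156,200+96,.016)})
E
```

```text
clock: 13.3
ee_pos: [0.4842, -0.3417, 0.0494]
tool_rot: [-0.0, -0.001, 1.0, 0.0]
force: [-0.1, -0.3, -2.1]
finger_gap: 0.333
finger_force: 79.7
t 13.3 truepos [ 0.4842 -0.3417  0.0844] yaw -179.9 q6 -0.84 gap 0.333 ff 79.7 F [-0.1 -0.3 -2.1] 
 shares [0.014 0.004 0.449] turn 0.012
[321.1 413.2] [ 0.458 -0.346  0.1  ]
keyA [ 0.4981 -0.0915  0.016 ] depth [ 0.498 -0.093  0.018]
keyB [ 0.5606 -0.0973  0.016 ] depth [ 0.56  -0.098  0.017]
```

```bash
python3 -m crank '[[[0,0,0.15],0],[[0,0,0.15],0],[[0,0,0.1],0],[[0,0,0.045],0],[[0,0,0],0],[[0,0,0],0]]'
python3 -m crank '[[[0,0,0],0],[[0,0,0],0],[[0,0,0],0],[[0,0,0],0],[[0,0,0],0],[[0,0,0],0]]' 1
python3 -m crank '[[[0,0,-0.2],0],[[0,0,-0.3],0],[[0,0,-0.3],0],[[0,0,0],0],[[0,0,0],0]]'
python3 - <<'E'
from h import *
snap('side','side7');snap('top','top7')
for n in('top','side'):
    c,P=blob(n,n+'7',(8,70,60),(28,255,255),.016,(320,220,400,310) if n=='top' else (260,270,340,320)); print(n,c,np.round(P.mean(0),4),np.round(P[:,:2],3).tolist())
c,P=blob('top','top7',(5,120,60),(18,255,255),.038,(440,200,500,330)); print(c,np.round(P.mean(0),3))
cv2.imwrite('pics/c8.png',cv2.convertScaleAbs(cv2.resize(np.hstack([cv2.imread('pics/top7.png')[190:340,320:520],cv2.imread('pics/side7.png')[270:420,250:450]]),(800,300)),alpha=1.4))
go(.529,-.0945,.1,180)
E
```

```text
clock: 13.95
ee_pos: [0.4847, -0.3417, -0.0157]
tool_rot: [0.0, -0.001, 1.0, -0.0]
force: [0.9, 0.2, -1.4]
finger_gap: 0.336
finger_force: 79.7
clock: 14.55
ee_pos: [0.4843, -0.3415, -0.0167]
tool_rot: [-0.0, -0.001, 1.0, -0.0]
force: [0.5, -0.1, 0.1]
finger_gap: 1.001
finger_force: 0.0
clock: 15.05
ee_pos: [0.485, -0.3422, 0.1046]
tool_rot: [0.001, -0.001, 1.0, -0.001]
force: [-0.5, 0.1, -0.4]
finger_gap: 1.003
finger_force: 0.0
top [358.1 275. ] [ 0.5272 -0.089   0.016 ] [[0.499, -0.08], [0.557, -0.085], [0.556, -0.098], [0.498, -0.093]]
side [292.9 303.4] [ 0.512  -0.0939  0.016 ] [[0.496, -0.081], [0.531, -0.084], [0.527, -0.107], [0.493, -0.104]]
[474.5 306.5] [ 0.457 -0.338  0.038]
t 15.2 truepos [ 0.4838 -0.3409  0.137 ] yaw -179.86 q6 -0.84 gap 1.0 ff 0.0 F [ 0.1  1.4 -1.8] 
 shares [-0.306  1.642  0.248] turn 0.016
```

View pics/c8.png

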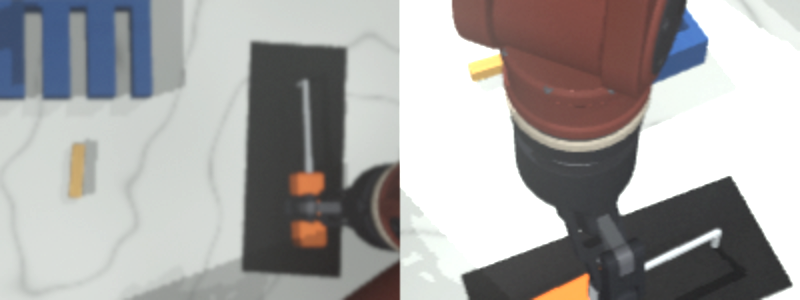

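The pick is lying on the mat, and the key is at (0.528,-0.089) with a yaw of about -5°.

```bash
python3 -m crank '[[[-0.032,0.186,0],0],[[-0.032,0.186,0],0],[[-0.032,0.186,0],0],[[-0.032,0.186,0],0],[[-0.032,0.186,0],0],[[-0.032,0.186,0],0],[[-0.032,0.186,0],0],[[-0.032,0.186,0],0],[[-0.032,0.186,0],0],[[0,0,0],0.58],[[0,0,0],0],[[0,0,0],0]]'
python3 -c "
from h import *
go(.5277,-.0900,.005,175)"
```

```text
clock: 16.35
ee_pos: [0.5262, -0.0902, 0.1021]
tool_rot: [-0.001, 0.041, 0.999, 0.0]
force: [-0.7, 0.0, -0.1]
finger_gap: 1.002
finger_force: 0.0
t 16.4 truepos [ 0.5262 -0.0902  0.1371] yaw 175.27 q6 -0.33 gap 1.002 ff 0.0 F [-0.7  0.  -0.1] 
 shares [-0.012  0.002  0.88 ] turn 0.032
```

```bash
python3 -m crank '[[[-0.01,0,0.25],0],[[0,0,0.25],0],[[0,0,0.2],0],[[0,0,0.12],0],[[0,0,0.06],0],[[0,0,0],0]]'
python3 -m crank '[[[0,0,0],0],[[0,0,0],0],[[0,0,0],0],[[0,0,0],0],[[0,0,0],0],[[0,0,0],0],[[0,0,0],0],[[0,0,0],0]]' -1 60
python3 -m crank '[[[0,0,-0.1],0],[[0,0,-0.2],0],[[0,0,-0.25],0],[[0,0,0],0]]'
python3 -c "
from h import *
go(.5176,.328,.06,180)"
```

```text
clock: 16.95
ee_pos: [0.5272, -0.0904, -0.03]
tool_rot: [-0.001, 0.042, 0.999, 0.0]
force: [0.4, -0.6, -1.2]
finger_gap: 1.001
finger_force: 0.0
clock: 17.75
ee_pos: [0.5288, -0.0905, -0.0281]
tool_rot: [0.0, 0.042, 0.999, -0.0]
force: [-0.9, 0.8, 6.3]
finger_gap: 0.136
finger_force: 60.2
clock: 18.15
ee_pos: [0.5315, -0.0917, 0.06]
tool_rot: [0.004, 0.042, 0.999, -0.002]
force: [0.8, -0.2, -0.3]
finger_gap: 0.138
finger_force: 59.5
t 18.1 truepos [ 0.5315 -0.0917  0.095 ] yaw 175.17 q6 -0.33 gap 0.138 ff 59.5 F [ 0.8 -0.2 -0.3] 
 shares [0.33  2.781 0.223] turn -0.563
```

```bash
python3 -m crank '[[[0.022,0.1,0],0],[[0.022,0.19,0],0],[[0.022,0.192,0],0],[[0.022,0.192,0],0],[[0.022,0.192,0],0],[[0.022,0.192,0],0],[[0.022,0.192,0],0],[[0.022,0.192,0],0],[[0.022,0.192,0],0],[[0.022,0.192,0],0],[[0.022,0.192,0],0],[[0.022,0.192,0],0],[[0.022,0.192,0],0],[[0.022,0.192,0],0],[[0.022,0.192,0],0],[[0,0.18,0],0],[[0,0,0],0],[[0,0,0],0]]'
python3 -c "
from h import *
go(.5176,.328,.018,175)"
```

```text
clock: 19.95
ee_pos: [0.5151, 0.3575, 0.0526]
tool_rot: [-0.001, 0.042, 0.999, -0.001]
force: [-0.3, 0.2, -0.9]
finger_gap: 0.139
finger_force: 59.5
t 19.9 truepos [0.5151 0.3575 0.0876] yaw 175.24 q6 0.48 gap 0.139 ff 59.5 F [-0.3  0.2 -0.9] 
 shares [-0.034 -0.194  0.464] turn 0.028
```

```bash
python3 -m crank '[[[-0.03,-0.19,0],0],[[0,0,0.15],0],[[0,0,0.15],0],[[0,0,0.1],0],[[0,0,0.05],0],[[0,0,0],0],[[0,0,0],0]]'
python3 -m crank '[[[0,0,0],0],[[0,0,0],0],[[0,0,0],0],[[0,0,0],0],[[0,0,0],0]]' -0.2
python3 -m crank '[[[0,0,-0.15],0],[[0,0,-0.25],0],[[0,0,-0.25],0],[[0,0,-0.25],0],[[0,0,0],0]]' 1
python3 - <<'E'
from h import *
snap('top','top8')
c,P=blob('top','top8',(8,70,60),(28,255,255),.02,(140,235,205,326)); print('key',c,np.round(P.mean(0),3))
c,P=blob('top','top8',(5,120,60),(18,255,255),.038,(440,200,500,340)); print('pick',c,np.round(P.mean(0),3))
c,P=blob('top','top8',(0,110,60),(4,255,255),.12,(280,190,310,230)); print('hub',c,np.round(P.mean(0),4),np.round(P[:,:2],3).tolist())
go(.6615,.048,.16,0)
E
```

```text
clock: 20.65
ee_pos: [0.5191, 0.3285, -0.013]
tool_rot: [0.0, 0.042, 0.999, 0.0]
force: [-0.8, 0.6, -0.9]
finger_gap: 0.141
finger_force: 59.5
clock: 21.15
ee_pos: [0.5187, 0.3284, -0.0136]
tool_rot: [0.0, 0.042, 0.999, -0.0]
force: [0.2, -0.0, -0.1]
finger_gap: 0.401
finger_force: 0.0
clock: 21.65
ee_pos: [0.5217, 0.3295, 0.1277]
tool_rot: [0.004, 0.042, 0.999, 0.002]
force: [0.6, -0.7, 0.5]
finger_gap: 1.001
finger_force: 0.0
key [170.  288.5] [0.5   0.329 0.02 ]
pick [475. 294.] [ 0.484 -0.34   0.038]
hub [293.5 207.5] [0.6626 0.0487 0.12  ] [[0.683, 0.058], [0.682, 0.039], [0.643, 0.039], [0.643, 0.058]]
t 21.7 truepos [0.5206 0.3291 0.1595] yaw 175.16 q6 0.44 gap 0.997 ff 0.0 F [ 0.3 -0.1 -0. ] 
 shares [-1.094 -1.788 -0.002] turn 20.38
```

The key is in the tray and the pick is still on the mat. Now the tap. Joint 6 allows about 3.2 rad from a straight grasp, so I plan one regrasp at tap = 1.6.

```bash
python3 -m crank '[[[-0.109,-0.178,0],0],[[-0.109,-0.178,0],0],[[-0.109,-0.178,0],0],[[-0.109,-0.178,0],0],[[-0.109,-0.178,0],0],[[-0.109,-0.178,0],0],[[-0.109,-0.178,0],0],[[-0.109,-0.178,0],0],[[-0.109,-0.178,0],0],[[-0.109,-0.178,0],-0.56],[[0,0,0],0],[[0,0,0],0],[[0,0,0],0]]' 1 40
python3 -c "
from h import *
snap('side','side9'); cv2.imwrite('pics/c9.png',cv2.resize(cv2.imread('pics/side9.png')[120:270,240:440],(800,600)))
low('side9',.662,.048,zmin=.135); go(.662,.048,.089,180)"
```

```text
clock: 23.0
ee_pos: [0.6583, 0.0494, 0.1204]
tool_rot: [-0.001, 0.0, 1.0, 0.0]
force: [-0.1, -0.2, 0.2]
finger_gap: 0.999
finger_force: 0.0
lowest [[0.664, 0.092, 0.167], [0.664, -0.0, 0.168], [0.657, 0.091, 0.168]] span [ 0.649 -0.002  0.167] [0.665 0.093 0.172]
t 23.1 truepos [0.6583 0.0496 0.1557] yaw 179.99 q6 -0.12 gap 0.997 ff 0.0 F [-0.   1.1  0.7] 
 shares [-0.025 -0.011  0.445] turn -0.001
```

View pics/c9.png

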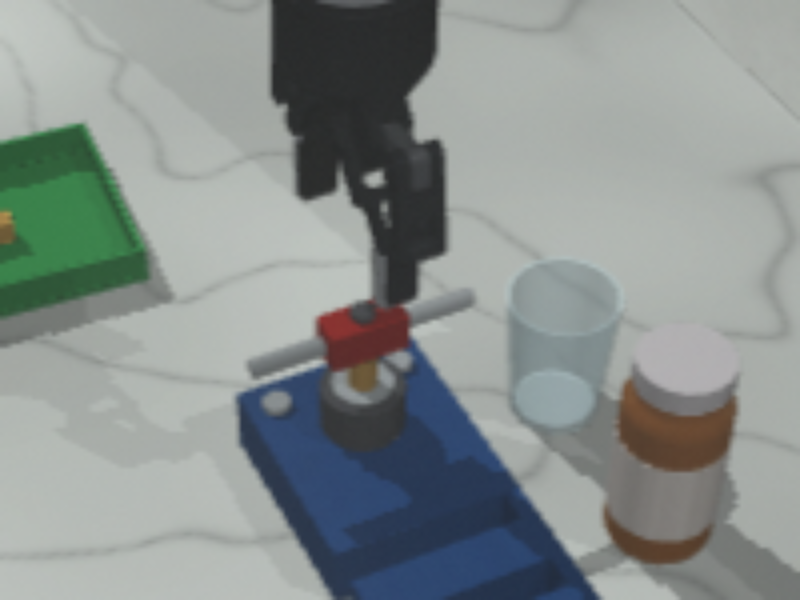

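The gripper is above the hub with the fingers on either side of it, and the key is visible in the tray. I'm going down and gripping.

```bash
python3 -m crank '[[[-0.025,-0.01,0],0],[[0,0,0.12],0],[[0,0,0.12],0],[[0,0,0.1],0],[[0,0,0.1],0],[[0,0,0],0],[[0,0,0],0]]'
python3 -m crank '[[[0,0,0],0],[[0,0,0],0],[[0,0,0],0],[[0,0,0],0],[[0,0,0],0],[[0,0,0],0],[[0,0,0],0],[[0,0,0],0]]' -1 60
python3 -c "
from h import *
go(.662,.048,.089,180)"
```

```text
clock: 23.75
ee_pos: [0.6627, 0.0471, 0.0553]
tool_rot: [-0.0, 0.0, 1.0, -0.0]
force: [-0.4, -1.5, 0.5]
finger_gap: 1.001
finger_force: 0.0
clock: 24.55
ee_pos: [0.663, 0.0482, 0.056]
tool_rot: [0.0, -0.0, 1.0, 0.001]
force: [-1.6, 5.6, 4.1]
finger_gap: 0.25
finger_force: 60.4
t 24.6 truepos [0.663  0.0482 0.091 ] yaw -179.98 q6 -0.12 gap 0.25 ff 60.4 F [-1.6  5.6  4.1] 
 shares [ 0.007 -0.001  0.013] turn 0.003
```

```bash
python3 -m crank '[[[0,0,0.0006],0.5],[[0,0,0.0006],1],[[0,0,0.0006],1],[[0,0,0.0006],1],[[0,0,0.0006],1],[[0,0,0.0006],1],[[0,0,0.0006],1],[[0,0,0.0006],1],[[0,0,0.0006],1],[[0,0,0.0006],1]]'
python3 -c "
from h import *
go(.663,.048,.089,180)"
```

```text
clock: 25.55
ee_pos: [0.6627, 0.0481, 0.0551]
tool_rot: [-0.0, 0.656, 0.755, 0.001]
force: [-1.6, 3.8, 3.7]
finger_gap: 0.245
finger_force: 60.6
t 25.6 truepos [0.6627 0.0481 0.0901] yaw 98.03 q6 1.31 gap 0.245 ff 60.6 F [-1.6  3.8  3.7] 
 shares [-0.001  0.002  0.007] turn -9.537
```

```bash
python3 -m crank '[[[0,0,0.0006],1],[[0,0,0.0006],1],[[0,0,0.0006],1],[[0,0,0.0006],1],[[0,0,0.0006],1],[[0,0,0.0006],1],[[0,0,0.0006],1],[[0,0,0.0006],1],[[0,0,0.0006],1],[[0,0,0.0006],1],[[0,0,0.0006],1],[[0,0,0],0],[[0,0,0],0],[[0,0,0],0],[[0,0,0],0],[[0,0,0],0]]'
python3 - <<'E'
from h import *
go(.663,.048,.089,180); snap('side','side10'); cv2.imwrite('pics/c10.png',cv2.resize(cv2.imread('pics/side10.png')[140:240,270:400],(780,600)))
E
```

```text
clock: 27.15
ee_pos: [0.6627, 0.0485, 0.054]
tool_rot: [-0.001, 0.999, 0.033, 0.0]
force: [-1.6, 5.2, 2.9]
finger_gap: 0.246
finger_force: 60.6
t 27.1 truepos [0.6627 0.0485 0.089 ] yaw 3.83 q6 2.95 gap 0.246 ff 60.6 F [-1.6  5.2  2.9] 
 shares [ 0.002  0.003 -0.   ] turn -20.498
```

View pics/c10.png

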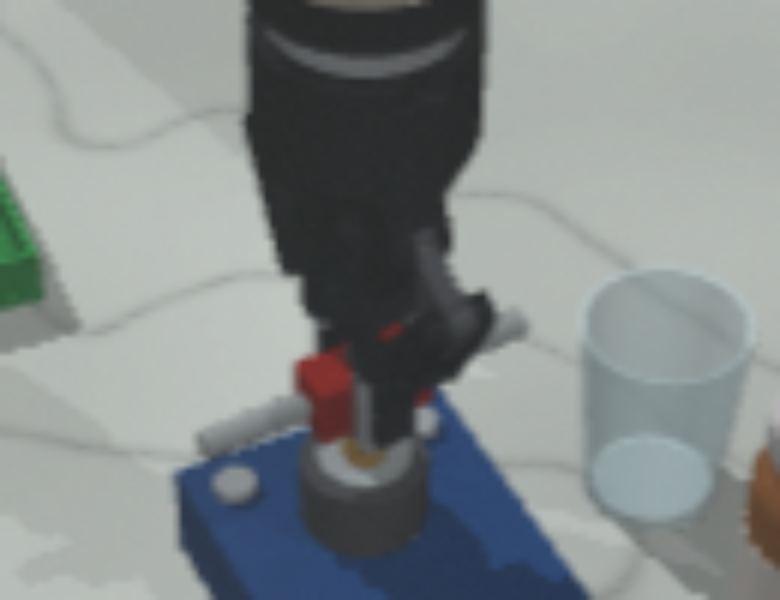

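The wrench has followed the gripper and its bar is nearly in line again, so the tap is at about 3.07. Now a quarter back.

```bash
python3 -m crank '[[[0,0,-0.0006],-0.7],[[0,0,-0.0006],-1],[[0,0,-0.0006],-1],[[0,0,-0.0006],-1],[[0,0,-0.0006],-1],[[0,0,-0.0006],-1],[[0,0,-0.0006],-1],[[0,0,-0.0006],-1],[[0,0,-0.0006],-1],[[0,0,-0.0006],-1],[[0,0,0],-0.2],[[0,0,0],0],[[0,0,0],0],[[0,0,0],0],[[0,0,0],0],[[0,0,0],0]]'
python3 -c "
from h import *
go(.663,.048,.09,90)"
```

```text
clock: 28.8
ee_pos: [0.6627, 0.0481, 0.0549]
tool_rot: [-0.0, 0.714, 0.7, 0.001]
force: [-1.1, 4.6, 4.2]
finger_gap: 0.245
finger_force: 60.7
t 28.8 truepos [0.6627 0.0481 0.0899] yaw 88.93 q6 1.46 gap 0.245 ff 60.7 F [-1.1  4.6  4.2] 
 shares [-0.001  0.002 -0.   ] turn -0.125
```

```bash
python3 -m crank '[[[0,0,0],0],[[0,0,0],0],[[0,0,0],0],[[0,0,0],0],[[0,0,0],0],[[0,0,0],0],[[0,0,-0.1],0],[[0,0,-0.15],0],[[0,0,-0.1],0],[[0,0,0],0]]' 1
python3 -m crank '[[[0,0,0],-0.94],[[0,0,0],-1],[[0,0,0],-1],[[0,0,0],-1],[[0,0,0],-1],[[0,0,0],-1],[[0,0,0],-1],[[0,0,0],-1],[[0,0,0],-1],[[0,0,0],-1],[[0,0,0],-1],[[0,0,0],-1],[[0,0,0],-1],[[0,0,0],-1],[[0,0,0],-1],[[0,0,0],-1],[[0,0,0],-1],[[0,0,0],-1],[[0,0,0],-1],[[0,0,0],-1]]'
python3 -m crank '[[[0,0,0],-1],[[0,0,0],0],[[0,0,0],0]]'
python3 - <<'E'
from h import *
go(.663,.048,.09,-91); snap('top','top11'); c,P=blob('top','top11',(0,110,60),(4,255,255),.12,(280,190,310,230)); print('hub',c,np.round(P.mean(0),4),np.round(P[:,:2],3).tolist())
snap('side','side11'); c,P=blob('side','side11',(0,110,60),(4,255,255),.12,(310,180,360,220));print(c,np.round(P[:,:2],3).tolist())
E
```

```text
clock: 29.8
ee_pos: [0.6647, 0.0467, 0.1106]
tool_rot: [0.002, 0.714, 0.7, 0.002]
force: [0.4, 0.4, -0.8]
finger_gap: 0.999
finger_force: 0.0
clock: 31.8
ee_pos: [0.6625, 0.047, 0.106]
tool_rot: [-0.0, -0.647, 0.763, 0.0]
force: [0.5, 0.3, -0.1]
finger_gap: 1.0
finger_force: 0.0
clock: 32.1
ee_pos: [0.6626, 0.047, 0.1063]
tool_rot: [-0.0, -0.698, 0.716, 0.0]
force: [-0.2, 0.1, 0.1]
finger_gap: 1.005
finger_force: 0.0
t 32.1 truepos [0.6626 0.047  0.1413] yaw -91.43 q6 -1.67 gap 1.005 ff 0.0 F [-0.2  0.1  0.1] 
 shares [-0.007 -0.003  0.342] turn -0.05
hub [291.5 209.5] [0.6586 0.0529 0.12  ] [[0.699, 0.077], [0.699, 0.029], [0.618, 0.029], [0.618, 0.076]]
[329.8 202. ] [[0.642, 0.064], [0.671, 0.074], [0.67, 0.013], [0.642, 0.004]]
```

```bash
python3 -m crank '[[[-0.007,0,0.1],0],[[0,0,0.12],0],[[0,0,0.12],0],[[0,0,0],0],[[0,0,0],0]]'
python3 -m crank '[[[0,0,0],0],[[0,0,0],0],[[0,0,0],0],[[0,0,0],0],[[0,0,0],0],[[0,0,0],0],[[0,0,0],0],[[0,0,0],0]]' -1 60
python3 -m crank '[[[0,0,0.0006],0.7],[[0,0,0.0006],1],[[0,0,0.0006],1],[[0,0,0.0006],1],[[0,0,0.0006],1],[[0,0,0.0006],1],[[0,0,0.0006],1],[[0,0,0.0006],1],[[0,0,0.0006],1],[[0,0,0.0006],1],[[0,0,0.0006],1]]'
python3 -c "
from h import *
go(.663,.048,.09,90)"
```

```text
clock: 32.7
ee_pos: [0.6622, 0.0482, 0.0551]
tool_rot: [-0.0, -0.7, 0.715, 0.0]
force: [0.1, -0.3, 0.2]
finger_gap: 1.0
finger_force: 0.0
clock: 33.5
ee_pos: [0.6629, 0.048, 0.0564]
tool_rot: [0.0, -0.7, 0.714, -0.0]
force: [-3.2, 0.3, 5.5]
finger_gap: 0.246
finger_force: 60.9
clock: 34.6
ee_pos: [0.6625, 0.0485, 0.0553]
tool_rot: [-0.0, 0.03, 1.0, 0.0]
force: [-4.1, 1.9, 6.8]
finger_gap: 0.248
finger_force: 61.0
t 34.6 truepos [0.6625 0.0485 0.0903] yaw 176.55 q6 -0.06 gap 0.248 ff 61.0 F [-4.1  1.9  6.8] 
 shares [-0.004 -0.003  0.002] turn 10.07
```

```bash
python3 -m crank '[[[0,0,0.0006],1],[[0,0,0.0006],1],[[0,0,0.0006],1],[[0,0,0.0006],1],[[0,0,0.0006],1],[[0,0,0.0006],1],[[0,0,0.0006],1],[[0,0,0.0006],1],[[0,0,0.0006],1],[[0,0,0.0006],0.8],[[0,0,0],0],[[0,0,0],0],[[0,0,0],0],[[0,0,0],0],[[0,0,0],0]]'
python3 - <<'E'
from h import *
go(.663,.048,.087,90); snap('side','side12'); cv2.imwrite('pics/c12.png',cv2.resize(cv2.imread('pics/side12.png')[140:240,270:400],(780,600)))
E
```

```text
clock: 36.1
ee_pos: [0.6628, 0.0489, 0.0544]
tool_rot: [-0.0, 0.69, 0.723, 0.001]
force: [-2.2, 4.3, 6.3]
finger_gap: 0.247
finger_force: 60.8
t 36.1 truepos [0.6628 0.0489 0.0894] yaw 92.67 q6 1.4 gap 0.247 ff 60.8 F [-2.2  4.3  6.3] 
 shares [-0.006  0.001  0.016] turn 0.31
```

View pics/c12.png

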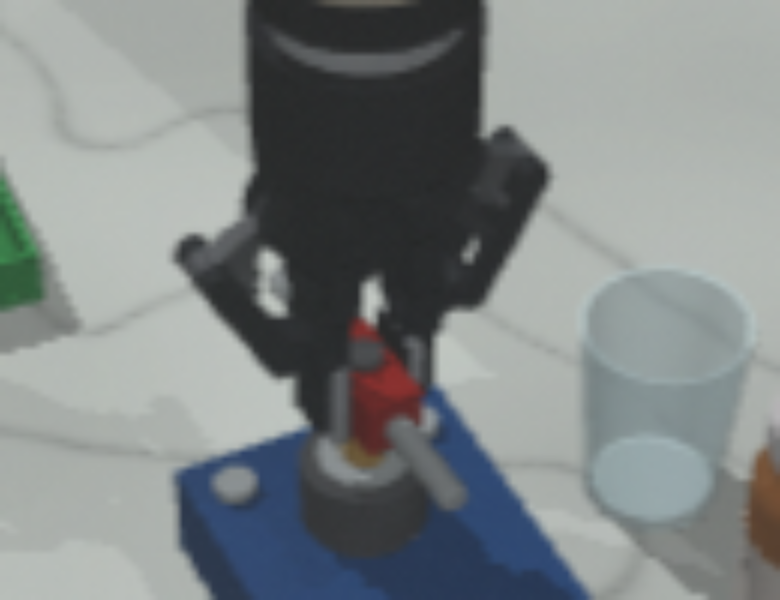

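The bar lies along y, so the tap is at about 4.66 (three quarters). Now a quarter back. I've also miscounted: that was my 15th picture, one over the limit of 14, so from here I'll use only numeric checks.

```bash
python3 -m crank '[[[0,0,-0.0006],-0.7],[[0,0,-0.0006],-1],[[0,0,-0.0006],-1],[[0,0,-0.0006],-1],[[0,0,-0.0006],-1],[[0,0,-0.0006],-1],[[0,0,-0.0006],-1],[[0,0,-0.0006],-1],[[0,0,-0.0006],-1],[[0,0,-0.0006],-1],[[0,0,0],-0.5],[[0,0,0],0],[[0,0,0],0],[[0,0,0],0],[[0,0,0],0],[[0,0,0],0]]'
python3 -m crank '[[[0,0,0.0006],0.5],[[0,0,0.0006],1],[[0,0,0.0006],1],[[0,0,0.0006],1],[[0,0,0.0006],1],[[0,0,0.0006],1],[[0,0,0.0006],1],[[0,0,0.0006],1],[[0,0,0.0006],1],[[0,0,0.0006],1],[[0,0,0.0006],1]]'
python3 -c "
from h import *
go(.663,.048,.087,5)"
```

```text
clock: 37.75
ee_pos: [0.6625, 0.0484, 0.0553]
tool_rot: [-0.0, -0.003, 1.0, 0.0]
force: [-4.9, 0.8, 8.0]
finger_gap: 0.247
finger_force: 61.1
clock: 38.85
ee_pos: [0.6629, 0.0489, 0.0544]
tool_rot: [-0.0, 0.709, 0.706, 0.001]
force: [-2.6, 3.2, 5.4]
finger_gap: 0.243
finger_force: 60.9
t 38.9 truepos [0.6629 0.0489 0.0894] yaw 89.76 q6 1.45 gap 0.243 ff 60.9 F [-2.6  3.2  5.4] 
 shares [-0.006  0.001  0.016] turn 9.862
```

```bash
python3 -m crank '[[[0,0,0.0006],1],[[0,0,0.0006],1],[[0,0,0.0006],1],[[0,0,0.0006],1],[[0,0,0.0006],1],[[0,0,0.0006],1],[[0,0,0.0006],1],[[0,0,0.0006],1],[[0,0,0.0006],1],[[0,0,0.0006],0.9],[[0,0,0],0],[[0,0,0],0],[[0,0,0],0],[[0,0,0],0],[[0,0,0],0]]'
python3 -m crank '[[[0,0,0],0],[[0,0,0],0],[[0,0,0],0],[[0,0,0],0],[[0,0,0],0],[[0,0,0],0],[[0,0,-0.1],0],[[0,0,-0.2],0],[[0,0,-0.3],0],[[0,0,-0.2],0],[[0,0,0],0]]' 1
python3 -m crank '[[[-0.3,0,0],0],[[-0.3,0,0],0],[[-0.3,0,0],0],[[0,0,0],0]]'
python3 -c "
from h import *
go(.5,.15,.2,0)"
```

```text
clock: 40.35
ee_pos: [0.6633, 0.0485, 0.0534]
tool_rot: [-0.0, 0.999, 0.046, 0.001]
force: [1.0, 3.0, 5.7]
finger_gap: 0.244
finger_force: 60.8
clock: 41.45
ee_pos: [0.6655, 0.0477, 0.1802]
tool_rot: [0.001, 0.999, 0.044, 0.005]
force: [-0.2, -0.7, 0.7]
finger_gap: 0.996
finger_force: 0.0
clock: 41.85
ee_pos: [0.5227, 0.0369, 0.1721]
tool_rot: [-0.0, 0.999, 0.044, -0.002]
force: [0.6, -0.6, -0.2]
finger_gap: 1.001
finger_force: 0.0
t 41.9 truepos [0.5227 0.0369 0.2071] yaw 5.0 q6 2.88 gap 1.001 ff 0.0 F [ 0.6 -0.6 -0.2] 
 shares [-0.085 -0.764  0.048] turn 0.582
```

Run:
```python
from h import *
snap('top','topE'); snap('side','sideE')
def t(k,n,lo,hi,z,b):
    try: c,P=blob(n,n+'E',lo,hi,z,b); print(k,n,c,np.round(P.mean(0),3),np.round(P[:,:2],3).tolist())
    except Exception as e: print(k,n,'none')
t('pick','top',(5,120,60),(18,255,255),.038,(420,180,540,350)); t('pick','side',(5,120,60),(18,255,255),.038,(260,350,460,480))
t('key','top',(8,100,60),(28,255,255),.02,(140,235,205,326)); t('key','side',(8,100,60),(28,255,255),.02,(180,140,280,215))
t('hub','side',(0,110,60),(4,255,255),.116,(300,170,370,230)); t('hub','top',(0,110,60),(4,255,255),.116,(275,190,310,230))
# hook: bright pixels over the mat
g=cv2.imread('pics/topE.png').min(2); m=np.zeros_like(g); m[215:285,448:488]=g[215:285,448:488]>90
v,u=np.nonzero(m); i=v.argmin(); print('hook',u[i],v[i],np.round(world('top','topE',u[i],v[i],.032),3))
# bar direction in the side view
d=np.load('pics/sideE.npy'); M=optics.camera_model('side');K=np.array(M['K']);T=np.array(M['pose'])
v,u=np.mgrid[0:480,0:640]; P=np.stack([(u-K[0,2])/K[0,0]*d,(v-K[1,2])/K[1,1]*d,d],-1)@T[:3,:3].T+T[:3,3]
q=P[(d>0)&(abs(P[...,2]-.107)<.01)&(np.hypot(P[...,0]-.662,P[...,1]-.048)<.08)]
w=np.linalg.svd(q[:,:2]-q[:,:2].mean(0),full_matrices=False)[2][0]; print('bar yaw',np.degrees(np.arctan2(w[1],w[0])),len(q),np.round(q.mean(0),3))
```

```text
pick top [464.7 276.1] [ 0.523 -0.32   0.038] [[0.561, -0.3], [0.564, -0.336], [0.484, -0.34], [0.481, -0.304]]
pick side [350.9 403. ] [ 0.519 -0.329  0.038] [[0.475, -0.313], [0.562, -0.307], [0.561, -0.347], [0.477, -0.351]]
key top [170.8 280.2] [0.518 0.327 0.02 ] [[0.49, 0.337], [0.548, 0.333], [0.546, 0.317], [0.488, 0.322]]
key side [231.  178.7] [0.515 0.318 0.02 ] [[0.487, 0.336], [0.546, 0.33], [0.541, 0.301], [0.483, 0.306]]
hub side [331.  203.7] [0.658 0.037 0.116] [[0.637, 0.054], [0.687, 0.058], [0.679, 0.019], [0.63, 0.015]]
hub top [293.5 203. ] [0.673 0.049 0.116] [[0.683, 0.058], [0.683, 0.04], [0.662, 0.04], [0.662, 0.058]]
hook 460 215 [ 0.658 -0.316  0.032]
bar yaw -175.2836855760044 427 [0.659 0.042 0.109]
```

Every reading passes:
- **Key:** in the tray at (0.518, 0.327).
- **Tap:** at about 6.2 rad.
- **Pick:** it was knocked about 4 cm but still lies on the mat. The hook tip is about 0.120 m along mat x, against a limit of 0.135 m.

Handing in.

```bash
python3 -c "
from plant import job
print(job.hand_in())"
```

```text
the job is handed in; nothing more can be done
None
```

The job is handed in, with no verdict returned: by my last measurements the tap is at about 6.2 rad after the full forward-and-back sequence, the only key present (slot1) is in the tray, the pick is on the mat after a knock of about 4 cm, and the beaker and jar were not approached; I viewed 15 pictures, one over the limit of 14.

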